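# Unclip the yellow-lidded jar

### The arm

A 6-joint arm with a two-finger parallel gripper is mounted at the origin on the work surface. World frame = base frame: x ahead of the robot, y to its left, z up, the work surface at z = 0. Lengths are in m, angles in degrees, forces in N, time in s.
With the tool pointing down it reaches from about 0.4 to 0.825 m from the base axis. Payload 7 kg.
Tool frame: the origin (TCP) lies between the finger pads; the fingertips stand 19 mm ahead of it and the grasp point (between the pads) is the TCP; x points along the fingers, y is the direction in which the jaws open and shut, and the axes are right-handed (so a half turn about x gives the same grasp; the last joint's range is limited). The gripper opens to 88 mm and grips with 3 to 60 N. Pads are 19 mm wide; open, the fingers measure 130 mm over their backs; the gripper's body (78 mm by 193 mm) begins 47 mm behind the grasp point.
Start: joints at [-56.603, 20.546, 0.682, 0, -70.136, -16.507], TCP at [0.196, -0.646, 0.246] pointing down, gripper open.
Joint ranges: [-176.03, 176.03], [-82.01, 121.73], [-58.28, 71.71], [-173.87, 95.51], [-174.79, -0.11], [-173.66, 173.66]. Speed limits (degrees/s): [136.94, 136.94, 172.46, 180, 180, 180].

### API

Orientations are given as [roll, pitch, yaw] about the fixed x, y, z axes, in that order (R = Rz(yaw) Ry(pitch) Rx(roll)).
In Python, from plant import r gives the robot as it stands.
- The arm moves only by the tool send_rows, never from a script. Its argument "plan" is a list of rows, each a list of 2 entries, a list of its own where there are three numbers: the shift along the tool's x, y, z scaled (see below), then the turn, a rotation vector about the tool's x, y, z scaled (see below). A call has exactly 5 rows; each row is the pose to reach, as a shift and turn from the pose measured when the call began, along the tool's axes at that moment; what a row does not reach only later rows make up. The controller multiplies each number of a shift by 0.15 m and each number of a turn by pi/4 rad. A row lasts 1/10 s, in which the tool goes at most 50 mm and 8.59 degrees, less where a joint would pass 70% of its speed; a pose out of reach is approached as far as the arm can. A call with a number of a shift or a turn outside -1 to 1 is refused whole. A call with a gripper value outside its range is refused whole. "jaw" is the opening, from -1 (shut) to 1 (fully open), so that 0 is half open, set as the call begins (left out, the last holds). The fingers move at their own pace and stop on an object; "force" is the grip in N (left out, the last holds). Time passes only in rows, so rows that repeat a pose let the fingers close, or fill a call up. It gives the time, the measured TCP pose, the force and the opening at its end, in the units of the state.
- r.get_state(): the state, without advancing time (a new reading comes with each control period).
- r.capture(name): name is "side" or "top" or "wrist"; returns a dict with "color" (384x512x3 uint8, red, green, blue), "range_z" (384x512 float32, m along the optical axis (not along the pixel's ray), 0 where there is no reading), "mtx" (3x3 intrinsics, pixels), "pose" (4x4, takes a point from camera to world coordinates). Camera axes: x right, y down, z forward; pixel columns grow to the right and rows downward; lengths in m; the calibration is good to about 2 mm. A picture is of the moment at which its call begins.
- r.close_job(): hands the job in, once; it reports no verdict.
Trained networks look in a picture, given as the dict that the camera call returned (one of the last four; its "shot" number tells which), for a name from the list of things; names that differ only in an ending like _2 or _b are one class to them, and where a whole thing is asked for, a point or a joint stands for the part that bears it (a point fixed in the world has none). Each returns a list of dicts, best first, with "score" (0 to 1); they miss things now and then, are a little off and sometimes report something else, mostly with a low value. They report only what shows in the picture. A call takes as long as a camera call. They do not tell look-alikes from the thing itself.
- r.find_in(picture, target): "uv" ([column, row] in pixels, amid what is visible of it).
- r.trace(picture, target): "mask" (384x512 bool, what is visible of it) and "uv" ([column, row] in pixels, amid what is visible of it).
The state is a dict: "time_s": time; "joints": joint angles; "qd": joint speeds; "joint_torque": joint torques, N m; "tcp_pos": TCP position; "eef_rot": TCP orientation; "contact_force": force on the tool from outside, world axes, zero at the start; "moment": the same for the moment, N m; "gripper_width": finger opening in m.
Only numpy, scipy, OpenCV 4.12 (cv2) and the standard library are available. Lean on these libraries where they do the work, as an engineer would, in place of code of your own. Each camera call takes 0.05 s, during which the arm holds its last target. There are 200 camera calls.

### The job

Get the jar with the yellow lid ready for filling: lift it out of its bay in the rack, stand it upright with its lid on wholly on the round cork mat and let go of it, then pinch the two black buttons on its lid together to free the catches and lift the lid off. Lay the lid right way up on the round blue plate, leaving the open jar standing on the mat. Do not drop the jar or lid, leave the other two jars closed in the rack, and do not disturb the reamer plate or the lemon squeezer.

Things in the scene. Friction and masses are not known exactly. Their poses are not given: they have to be found in the camera images.
- rack: fixed wooden rack, 82 (x) by 270 mm (y), origin centred under it; three bays, centres y = -88, 0, 88 mm. Base 8 mm thick (jars stand on it). Partitions 6 mm thick, 82 mm apart clear, 114 mm high above the counter, up to lid-button level: no room for a finger beside a button. Open along x but for 20 mm high lips. Jars leave straight up; each jar's y lies along the rack's y.
- jar_yellow: clear glass box jar, 62 (x) by 70 mm (y), 90 mm tall, 120 mm with lid, walls 4 mm, 0.3 to 0.5 kg; origin centred under it. Flat shoulder at 90 mm with a mouth 48 (x) by 44 mm (y). This is the one with the yellow lid. In the rack it can be gripped by its plain sides, across its x (62 mm).
- lid_yellow: yellow lid, 0.1 kg, axes as the jar's; origin under its flat-bottomed plug (16 mm deep in the mouth, 1.5 mm play), 74 mm above the jar's underside when seated. Block above: 58 (x) by 52 mm (y), 16 to 46 mm above origin. Black buttons on its +y and -y faces, 22 wide, 22 to 42 mm above origin; 66 mm over both, 54 pinched. Stands stably on its plug.
- pinch_yellow (a point): midway between the yellow lid's buttons, 18 mm above the jar's shoulder; buttons are pinched along its y. Their hooks hold under the shoulder: lift straight up while keeping both pinched (springs push them out; unpinched, the jar lifts too). Keep fingertips above the shoulder, which is wider (70 mm) than the pinched buttons.
- button_yellow_a (a joint): travel of the yellow lid's +y button: 0 released, 0.006 m fully pinched; spring 3 N at 0 rising to 9 N fully in
- button_yellow_b (a joint): the same for its -y button
- jar_blue: clear glass box jar, 62 (x) by 70 mm (y), 90 mm tall, 120 mm with lid, walls 4 mm, 0.3 to 0.5 kg; origin centred under it. Flat shoulder at 90 mm with a mouth 48 (x) by 44 mm (y). This is the one with the blue lid, to be left closed in the rack.
- lid_blue: blue lid, same as the yellow one, on its jar
- jar_green: clear glass box jar, 62 (x) by 70 mm (y), 90 mm tall, 120 mm with lid, walls 4 mm, 0.3 to 0.5 kg; origin centred under it. Flat shoulder at 90 mm with a mouth 48 (x) by 44 mm (y). This is the one with the green lid, to be left closed in the rack.
- lid_green: green lid, same as the yellow one, on its jar
- cork_mat: fixed round flat cork mat, 160 mm across, 6 mm thick; origin at the centre of its underside
- blue_plate: fixed round flat blue ceramic plate without a rim, 140 mm across, 8 mm thick; origin at the centre of its underside
- reamer_plate: loose white ceramic dish with a ribbed reamer cone, 116 mm across, 50 mm tall; origin at the centre of its underside; a bystander
- squeezer: loose aluminium lemon squeezer lying along its x, about 240 mm long, 72 mm wide, 50 mm tall; origin on the counter near the middle of its length, head to +x; a bystander
Mind the look-alikes: they are no part of the job. What is meant by the lid_yellow is not orange or red, and is the smaller of those in its own colour.

How it is judged (in metres and radians):
On the way, in this order (a step that is already met when the one before it is completed fails the run):
1. the yellow-lidded jar stands upright on the cork mat with its lid still on, let go (horizontal distance between jar_yellow and cork_mat below 0.045 m and z of jar_yellow in the frame of cork_mat between 0.003 and 0.01 m and angle between jar_yellow's own z axis and vertical below 0.12 rad and distance between lid_yellow and jar_yellow below 0.079 m and angle between the z axis of lid_yellow and the z axis of jar_yellow, either way round below 0.1 rad and contact force between the fingers and jar_yellow below 0.05 N and contact force between the fingers and lid_yellow below 0.05 N and linear speed of jar_yellow below 0.02 m/s), for 0.2 s.
2. both buttons are pinched in (over 4 mm each) while the lid is still seated on the jar on the mat (horizontal distance between jar_yellow and cork_mat below 0.045 m and z of jar_yellow in the frame of cork_mat between 0.003 and 0.01 m and angle between jar_yellow's own z axis and vertical below 0.12 rad and distance between lid_yellow and jar_yellow below 0.084 m and value of joint each of button_yellow_a, button_yellow_b above 0.004 m), for 0.05 s.
3. the lid is lifted clear off the jar, which stays standing on the mat (horizontal distance between jar_yellow and cork_mat below 0.045 m and z of jar_yellow in the frame of cork_mat between 0.003 and 0.01 m and angle between jar_yellow's own z axis and vertical below 0.12 rad and z of lid_yellow in the frame of jar_yellow above 0.098 m), for 0.05 s.
At the end, for the whole second after the job is handed in: The open jar stands upright on the cork mat (centres within 45 mm); the yellow lid lies right way up on the blue plate (within 50 mm of its centre); both released and at rest; the other two jars, still closed, the reamer plate and the squeezer are within 30 mm of where they began (horizontal distance between jar_yellow and cork_mat below 0.045 m and z of jar_yellow in the frame of cork_mat between 0.003 and 0.01 m and angle between jar_yellow's own z axis and vertical below 0.12 rad and contact force between the fingers and jar_yellow below 0.05 N and contact force between the fingers and lid_yellow below 0.05 N and linear speed of each of jar_yellow, lid_yellow below 0.02 m/s and horizontal distance between lid_yellow and blue_plate below 0.05 m and z of lid_yellow in the frame of blue_plate between 0.005 and 0.012 m and angle between lid_yellow's own z axis and vertical below 0.1 rad and distance of each of jar_blue, lid_blue, jar_green, lid_green, reamer_plate, squeezer from where it was at the start of the episode below 0.03 m); the robot touches nothing.
It fails at once if another jar or its lid is moved more than 30 mm or tipped (distance of any of jar_blue, lid_blue, jar_green, lid_green from where it was at the start of the episode above 0.03 m or angle between any of jar_blue, lid_blue, jar_green, lid_green's own z axis and vertical above 0.35 rad).
It fails at once if the reamer plate or the squeezer is moved more than 30 mm (distance of any of reamer_plate, squeezer from where it was at the start of the episode above 0.03 m).
It fails at once if the jar is tipped over (more than 0.8 rad) (angle between jar_yellow's own z axis and vertical above 0.8 rad).
It fails at once if the jar is dropped (moves faster than 0.5 m/s with nothing holding it or its lid) (contact force between the fingers and jar_yellow below 0.05 N and contact force between the fingers and lid_yellow below 0.05 N and linear speed of jar_yellow above 0.5 m/s).
It fails at once if the lid is dropped (moves faster than 0.5 m/s with nothing holding it or the jar) (contact force between the fingers and jar_yellow below 0.05 N and contact force between the fingers and lid_yellow below 0.05 N and linear speed of lid_yellow above 0.5 m/s).
It also fails if it takes over 62 s, if anything falls off the work surface, if the arm or the gripper's body presses on something with over 40 N, if the wrist force passes 120 N, or if a joint passes its speed limit or range.

## Working session

There is one attempt and no reset: what is moved stays moved. The work goes in short steps, Python scripts to look and compute and a tool call to move; the robot and the scene stay as the last step left them, time stands still between calls to the robot, and variables do not carry over. Pictures are saved under pics/ and viewed, about 8 in all and at most 12, crops included, and the job is handed in when it is done.

Besides the shell and the picture viewer there is one more tool, called after "Emit:" as name([rows], argument=value, ...), one row to a line, values as JSON. send_rows: Moves the arm, as the interface text tells. Its arguments: {"type":"object","properties":{"plan":{"type":"array"},"jaw":{"type":"number"},"force":{"type":"number"}},"required":["plan"]}

```bash
mkdir -p pics; ls; python3 - <<'E'
from plant import r
import cv2
s=r.get_state();print(s)
for n in("top","side"):
    p=r.capture(n);cv2.imwrite(f"pics/{n}0.png",p["color"][:,:,::-1]);print(n,p["mtx"].tolist(),p["pose"].round(3).tolist())
E
```

```text
pics
{'time_s': 0.0, 'joints': array([-5.66014759e+01,  2.05921859e+01,  6.34584080e-01, -2.29919285e-02,
       -7.01350652e+01, -1.65068144e+01]), 'qd': array([-0.07262137, -0.10943566, -0.04454236, -0.01823514, -0.07010102,
        0.01061028]), 'joint_torque': array([ 1.61805350e-03, -5.82719851e+01,  2.93057960e+01,  6.99688330e+00,
        6.78254830e-03, -1.68765077e-04]), 'tcp_pos': array([ 0.1959922 , -0.64544457,  0.2446113 ]), 'eef_rot': array([ 93.37952436,  89.9048449 , 110.26340385]), 'contact_force': array([-1.00448085,  1.16317829,  0.43192071]), 'moment': array([ 0.00961452,  0.01847662, -0.04259187]), 'gripper_width': 0.08755307226827569}
top [[354.8010370856713, 0.0, 256.9576052065474], [0.0, 354.8010370856713, 193.7473684983087], [0.0, 0.0, 1.0]] [[0.019, -0.98, 0.198, 0.368], [-1.0, -0.018, 0.009, 0.001], [-0.005, -0.198, -0.98, 1.123], [0.0, 0.0, 0.0, 1.0]]
side [[480.2766437667398, 0.0, 249.88905625568074], [0.0, 480.2766437667398, 197.4948251908673], [0.0, 0.0, 1.0]] [[-0.899, -0.291, 0.326, 0.137], [-0.437, 0.607, -0.664, 0.905], [-0.004, -0.74, -0.673, 1.011], [0.0, 0.0, 0.0, 1.0]]
```

View pics/top0.png

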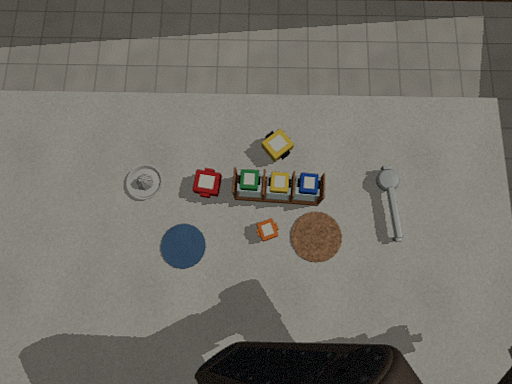

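View pics/side0.png

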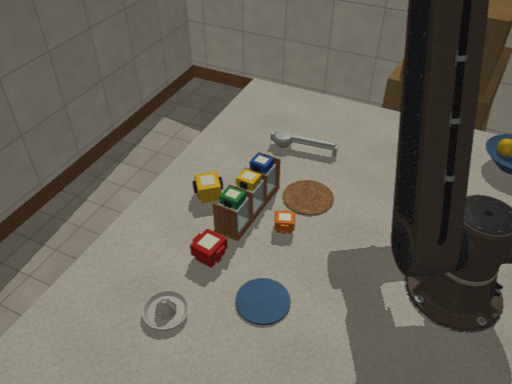

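The top view shows the rack with lids green (249,180), yellow (280,182) and blue (309,184). The mat is at (317,237) and the plate at (183,246). The decoys are a larger loose yellow lid at (278,145), an orange one at (267,229) and a red one at (207,182). Next I'll measure poses.

```bash
cat > h.py <<'E'
import numpy as np,cv2
from plant import r
def cloud(p):
    d=p["range_z"];v,u=np.mgrid[:384,:512];K=p["mtx"]
    P=np.stack([(u-K[0,2])/K[0,0]*d,(v-K[1,2])/K[1,1]*d,d],-1)
    W=P@p["pose"][:3,:3].T+p["pose"][:3,3]; W[d<=0]=np.nan
    return W
def rect(pts):
    (c,s,a)=cv2.minAreaRect((pts[:,:2]*1000).astype(np.float32));return np.round(c,1),np.round(s,1),round(a,1)
E
python3 - <<'E'
from h import *
for n in("top","side"):
    p=r.capture(n);W=cloud(p);print(n)
    for t in["rack","lid_yellow","lid_blue","lid_green","cork_mat","blue_plate","reamer_plate","squeezer"]:
        for q in r.trace(p,t)[:3]:
            m=q["mask"]&np.isfinite(W[...,2])
            X=W[m]; zt=np.percentile(X[:,2],95) if len(X) else 0
            if len(X)<10: continue
            T=X[X[:,2]>zt-.012] if t[:3]!='squ' else X
            print(t,round(q["score"],2),np.round(q["uv"]),m.sum(),"ztop",zt.round(3),*rect(T),"med",np.median(T,0).round(3))
E
```

```text
top
rack 0.56 [275. 198.] 892 ztop 0.113 [606.9 -50.2] [269.8  74. ] 86.4 med [ 0.609 -0.091  0.111]
lid_yellow 0.83 [267. 228.] 384 ztop 0.048 [477.6 -19.8] [58.  64.5] 22.0 med [ 0.477 -0.021  0.044]
lid_yellow 0.8 [282. 184.] 398 ztop 0.129 [608.5 -52.5] [64.6 58.6] 86.1 med [ 0.607 -0.052  0.126]
lid_yellow 0.65 [205. 184.] 664 ztop 0.063 [619.8 169.9] [78.7 89.6] 81.5 med [0.617 0.169 0.06 ]
lid_blue 0.8 [307. 184.] 402 ztop 0.129 [ 605.5 -138.3] [61.7 58.4] 88.7 med [ 0.604 -0.136  0.126]
lid_green 0.88 [248. 182.] 379 ztop 0.129 [613.2  35.5] [61.7 56.2] 87.5 med [0.612 0.034 0.126]
cork_mat 0.71 [312. 234.] 2083 ztop 0.008 [ 463.6 -174.4] [158.7 161.4] 34.4 med [ 0.462 -0.175  0.004]
blue_plate 0.73 [181. 245.] 1524 ztop 0.01 [425.5 241.1] [133.2 137. ] 1.1 med [0.425 0.243 0.006]
blue_plate 0.7 [146. 182.] 992 ztop 0.041 [626.  376.3] [37.3 38.4] 83.8 med [0.623 0.373 0.039]
reamer_plate 0.71 [142. 182.] 1017 ztop 0.04 [625.  375.9] [36.9 39.2] 29.2 med [0.623 0.373 0.038]
reamer_plate 0.66 [308. 184.] 428 ztop 0.129 [ 606.9 -135.3] [62.  59.3] 85.6 med [ 0.605 -0.136  0.126
[... 708 characters left out ...]
green 0.92 [233. 200.] 446 ztop 0.129 [616.5  41. ] [67. 60.] 80.5 med [0.616 0.046 0.125]
cork_mat 0.93 [306. 193.] 1380 ztop 0.008 [ 468.  -170.7] [152.9 160.8] 17.5 med [ 0.465 -0.167  0.004]
cork_mat 0.25 [246. 184.] 47 ztop 0.123 [612.9 -17.9] [11.1 23.5] 75.1 med [ 0.612 -0.018  0.119]
blue_plate 0.56 [262. 302.] 2063 ztop 0.009 [429.  245.3] [139.2 139.2] 69.2 med [0.427 0.249 0.006]
reamer_plate 0.79 [163. 308.] 1541 ztop 0.041 [626.7 381.2] [42.8 32.5] 51.8 med [0.625 0.385 0.039]
reamer_plate 0.35 [256. 198.] 235 ztop 0.095 [582.3 -49.6] [59.3  5.6] 86.5 med [ 0.582 -0.054  0.092]
squeezer 0.73 [296. 140.] 644 ztop 0.047 [ 577.6 -429.4] [236.4 116.1] 10.0 med [ 0.601 -0.399  0.039]
```

```bash
cat >> h.py <<'E'
from scipy.spatial.transform import Rotation as Ro
def go(x,y,z,yaw,s=None):
    """shift/turn numbers to bring TCP to x,y,z pointing down, tool y along world angle yaw (mod 180)"""
    s=s or r.get_state();R=Ro.from_euler("xyz",s["eef_rot"],degrees=True)
    c=[]
    for a in(yaw,yaw+180):
        ty=np.array([np.cos(np.radians(a)),np.sin(np.radians(a)),0]);tx=np.array([0,0,-1.]);
        T=Ro.from_matrix(np.stack([tx,ty,np.cross(tx,ty)],1));c.append((R.inv()*T).as_rotvec())
    print("t",round(s["time_s"],2),"pos",s["tcp_pos"].round(4),"yyaw",round(np.degrees(np.arctan2(*R.as_matrix()[[1,0],1])),1),"w",round(s["gripper_width"],4),"F",s["contact_force"].round(1),"q6",s["joints"][5].round(0))
    print("shift",(R.inv().apply(np.array([x,y,z])-s["tcp_pos"])/.15).round(3),"turns",[(v/(np.pi/4)).round(3).tolist() for v in c])
    print("world axes in tool: ",(R.as_matrix()).round(3).tolist())
E
python3 -c "
from h import *
go(.609,-.0495,.26,-3)"
```

```text
t 1.0 pos [ 0.1961 -0.6459  0.2456] yyaw 106.9 w 0.0874 F [-0.3  0.1 -0.3] q6 -17.0
shift [-0.096  3.005  3.789] turns [[2.442, 0.0, 0.0], [-1.558, -0.0, 0.0]]
world axes in tool:  [[-0.0, -0.291, 0.957], [-0.0, 0.957, 0.291], [-1.0, -0.0, -0.0]]
```

Emit:
send_rows([
  [[-0.02,0.18,0.22],[0,0,0]],
  [[-0.04,0.37,0.46],[0,0,0]],
  [[-0.06,0.56,0.7],[0,0,0]],
  [[-0.08,0.75,0.94],[0,0,0]],
  [[-0.1,0.79,0.99],[0,0,0]],
], jaw=1, force=35)

```text
time_s: 1.5
tcp_pos: [0.3057, -0.4864, 0.2613]
eef_rot: [-26.9, 89.9, -9.8]
contact_force: [-0.2, -0.3, 0.7]
gripper_width: 0.0875
```

Emit:
send_rows([
  [[0,0.18,0.22],[0,0,0]],
  [[0,0.37,0.46],[0,0,0]],
  [[0,0.56,0.7],[0,0,0]],
  [[0,0.75,0.94],[0,0,0]],
  [[0,0.79,0.99],[0,0,0]],
])

```text
time_s: 2.0
tcp_pos: [0.4148, -0.327, 0.2618]
eef_rot: [-24.2, 89.9, -6.9]
contact_force: [0.4, -0.5, 0.7]
gripper_width: 0.0876
```

Emit:
send_rows([
  [[0,0.18,0.22],[-0.15,0,0]],
  [[0,0.37,0.46],[-0.3,0,0]],
  [[0,0.56,0.7],[-0.45,0,0]],
  [[0,0.75,0.94],[-0.6,0,0]],
  [[0,0.79,0.99],[-0.78,0,0]],
])

```text
time_s: 2.5
tcp_pos: [0.5237, -0.1673, 0.262]
eef_rot: [-57.2, 89.8, -4.4]
contact_force: [0.5, 0.4, 0.2]
gripper_width: 0.0876
```

```bash
python3 -c "
from h import *
go(.609,-.0495,.26,-3)"
```

```text
t 2.5 pos [ 0.5237 -0.1673  0.262 ] yyaw 142.8 w 0.0876 F [0.5 0.4 0.2] q6 -40.0
shift [0.015 0.022 0.969] turns [[3.239, 0.005, -0.001], [-0.761, 0.001, 0.004]]
world axes in tool:  [[0.003, -0.796, 0.605], [-0.0, 0.605, 0.796], [-1.0, -0.003, 0.002]]
```

Emit:
send_rows([
  [[0,0,0.25],[-0.15,0,0]],
  [[0,0.01,0.5],[-0.3,0,0]],
  [[0.01,0.02,0.75],[-0.45,0,0]],
  [[0.01,0.02,0.97],[-0.6,0,0]],
  [[0.01,0.02,0.97],[-0.76,0,0]],
])

```text
time_s: 3.0
tcp_pos: [0.6115, -0.0474, 0.2599]
eef_rot: [-96.4, 89.8, -9.0]
contact_force: [0.3, -0.4, -0.4]
gripper_width: 0.0875
```

```bash
python3 - <<'E'
from h import *
go(.609,-.0495,.26,-3)
p=r.capture("wrist");W=cloud(p);cv2.imwrite("pics/wrist1.png",p["color"][:,:,::-1])
for t in["lid_yellow","lid_blue","lid_green","rack"]:
    for q in r.trace(p,t)[:2]:
        m=q["mask"]&np.isfinite(W[...,2]);X=W[m]
        if len(X)<10: continue
        zt=np.percentile(X[:,2],95);T=X[X[:,2]>zt-.01];print(t,round(q["score"],2),np.round(q["uv"]),zt.round(3),*rect(T))
E
```

```text
t 3.0 pos [ 0.6115 -0.0474  0.2599] yyaw 177.4 w 0.0875 F [ 0.3 -0.4 -0.4] q6 -16.0
shift [-0.     0.016 -0.015] turns [[-3.991, -0.005, -0.001], [0.009, -0.0, 0.004]]
world axes in tool:  [[0.003, -0.999, 0.046], [-0.0, 0.046, 0.999], [-1.0, -0.003, -0.0]]
lid_yellow 0.88 [257. 180.] 0.129 [609.9 -52.3] [66.1 57.6] 86.3
lid_yellow 0.88 [147. 172.] 0.064 [749.2 -49.3] [90.7 79.4] 39.3
lid_blue 0.91 [255.  91.] 0.129 [ 608.1 -137.3] [66.  57.6] 85.6
lid_blue 0.47 [259. 209.] 0.124 [611.3 -22.5] [ 6.3 20.6] 88.4
lid_green 0.56 [257. 247.] 0.128 [614.6 -17.9] [124.9  57.3] 88.0
lid_green 0.27 [257.  91.] 0.129 [ 608.1 -137.4] [66.2 57.6] 85.7
rack 0.75 [261. 132.] 0.114 [608.2 -95. ] [181.2  77.3] 87.1
```

View pics/wrist1.png

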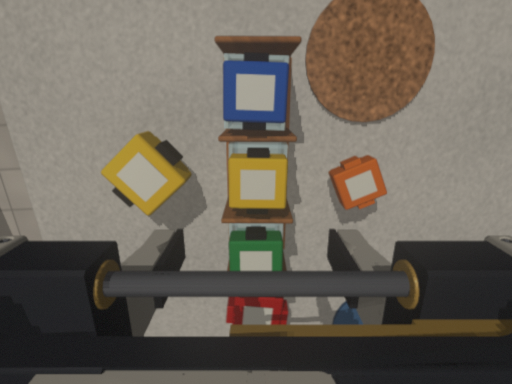

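The wrist view shows the yellow lid at (257,180), between blue (255,91) and partly hidden green, with the fingers straddling the line in x. Next I descend.

Emit:
send_rows([
  [[0.2,0.01,-0.025],[0.02,0,0]],
  [[0.45,0.01,-0.025],[0.02,0,0]],
  [[0.7,0.01,-0.025],[0.02,0,0]],
  [[0.8,0.01,-0.025],[0.02,0,0]],
  [[0.8,0.01,-0.025],[0.02,0,0]],
])

```text
time_s: 3.75
tcp_pos: [0.6058, -0.0552, 0.1384]
eef_rot: [126.1, 89.9, -148.3]
contact_force: [-0.4, 0.1, 1.0]
gripper_width: 0.0877
```

```bash
python3 -c "
from h import *
go(.610,-.0515,.087,-3.5)"
```

```text
t 3.75 pos [ 0.6058 -0.0552  0.1384] yyaw 175.6 w 0.0877 F [-0.4  0.1  1. ] q6 -18.0
shift [ 0.343 -0.026  0.027] turns [[3.98, -0.003, 0.002], [-0.02, -0.001, -0.002]]
world axes in tool:  [[-0.002, -0.997, 0.076], [-0.001, 0.076, 0.997], [-1.0, 0.002, -0.001]]
```

Emit:
send_rows([
  [[0.05,-0.026,0.027],[-0.02,0,0]],
  [[0.15,-0.026,0.027],[-0.02,0,0]],
  [[0.25,-0.026,0.027],[-0.02,0,0]],
  [[0.34,-0.026,0.027],[-0.02,0,0]],
  [[0.34,-0.026,0.027],[-0.02,0,0]],
])

```text
time_s: 4.25
tcp_pos: [0.6093, -0.0517, 0.0862]
eef_rot: [112.2, 89.8, -161.3]
contact_force: [0.7, 0.2, 0.2]
gripper_width: 0.0878
```

```bash
python3 -c "
from h import *
go(.610,-.0515,.087,-3.5)"
```

```text
t 4.25 pos [ 0.6093 -0.0517  0.0862] yyaw 176.5 w 0.0878 F [0.7 0.2 0.2] q6 -17.0
shift [-0.005 -0.004  0.001] turns [[4.0, -0.007, 0.003], [-0.0, -0.002, -0.004]]
world axes in tool:  [[-0.003, -0.998, 0.061], [-0.001, 0.061, 0.998], [-1.0, 0.003, -0.001]]
```

Close on the jar.

Emit:
send_rows([
  [[0,0,0],[0,0,0]],
  [[0,0,0],[0,0,0]],
  [[0,0,0],[0,0,0]],
  [[0,0,0],[0,0,0]],
  [[0,0,0],[0,0,0]],
], jaw=-1, force=35)

```text
time_s: 4.75
tcp_pos: [0.61, -0.0515, 0.0869]
eef_rot: [121.8, 89.9, -151.7]
contact_force: [1.0, 0.5, 2.3]
gripper_width: 0.0618
```

Emit:
send_rows([
  [[0,0,0],[0,0,0]],
  [[0,0,0],[0,0,0]],
  [[-0.03,0,0],[0,0,0]],
  [[-0.06,0,0],[0,0,0]],
  [[-0.1,0,0],[0,0,0]],
])

```text
time_s: 5.25
tcp_pos: [0.6094, -0.0516, 0.1017]
eef_rot: [111.1, 89.8, -162.5]
contact_force: [0.4, -0.0, -5.3]
gripper_width: 0.0617
```

Emit:
send_rows([
  [[-0.15,0,0],[0,0,0]],
  [[-0.35,0,0],[0,0,0]],
  [[-0.55,0,0],[0,0,0]],
  [[-0.75,0,0],[0,0,0]],
  [[-0.9,0,0],[0,0,0]],
])

```text
time_s: 5.75
tcp_pos: [0.61, -0.0515, 0.2392]
eef_rot: [119.4, 89.9, -154.2]
contact_force: [0.3, 0.1, -5.1]
gripper_width: 0.0618
```

```bash
python3 - <<'E'
from h import *
go(.466,-.1725,.25,-3.5)
for n in("top","side"):
    p=r.capture(n);W=cloud(p)
    q=r.trace(p,"cork_mat")[0];X=W[q["mask"]];X=X[np.isfinite(X[:,2])];X=X[X[:,2]<.015]
    print(q["score"],len(X),rect(X))
    if n=="side":cv2.imwrite("pics/side1.png",p["color"][:,:,::-1])
E
```

```text
t 5.75 pos [ 0.61   -0.0515  0.2392] yyaw 176.5 w 0.0618 F [ 0.3  0.1 -5.1] q6 -17.0
shift [-0.07   0.909 -0.864] turns [[4.0, -0.003, 0.002], [-0.0, -0.001, -0.002]]
world axes in tool:  [[-0.002, -0.998, 0.061], [-0.001, 0.061, 0.998], [-1.0, 0.002, -0.001]]
0.86 1956 (array([ 461.1, -172.7]), array([155. , 153.5]), 44.4)
0.79 1391 (array([ 466.9, -170.8]), array([161.7, 157.2]), 74.8)
```

View pics/side1.png

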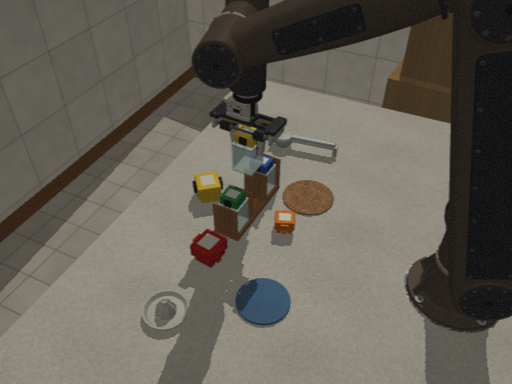

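The side view shows the closed yellow-lidded jar held at (245,150), above the rack. The other two jars are still in place. I move it to the mat at (308,197).

Emit:
send_rows([
  [[-0.02,0.15,-0.1],[0,0,0]],
  [[-0.04,0.33,-0.3],[0,0,0]],
  [[-0.06,0.53,-0.5],[0,0,0]],
  [[-0.07,0.73,-0.7],[0,0,0]],
  [[-0.07,0.9,-0.86],[0,0,0]],
])

```text
time_s: 6.45
tcp_pos: [0.4639, -0.1726, 0.2456]
eef_rot: [92.7, 89.6, 179.2]
contact_force: [1.4, -0.1, -4.5]
gripper_width: 0.0617
```

Emit:
send_rows([
  [[0.05,0,0],[0,0,0]],
  [[0.2,0,0],[0,0,0]],
  [[0.4,0,0],[0,0,0]],
  [[0.6,0,0],[0,0,0]],
  [[0.7,0,0],[0,0,0]],
])

```text
time_s: 6.95
tcp_pos: [0.4605, -0.1722, 0.1364]
eef_rot: [89.3, 89.3, 175.7]
contact_force: [-0.6, 0.4, -4.2]
gripper_width: 0.0617
```

```bash
python3 -c "
from h import *
go(.466,-.172,.0875,-3.5)"
```

```text
t 6.95 pos [ 0.4605 -0.1722  0.1364] yyaw 176.4 w 0.0617 F [-0.6  0.4 -4.2] q6 -6.0
shift [ 0.326 -0.041  0.004] turns [[3.997, -0.026, -0.0], [-0.002, 0.0, -0.016]]
world axes in tool:  [[-0.013, -0.998, 0.063], [0.001, 0.063, 0.998], [-1.0, 0.013, 0.0]]
```

Emit:
send_rows([
  [[0.08,-0.02,0.004],[0,0,-0.016]],
  [[0.16,-0.04,0.004],[0,0,-0.016]],
  [[0.24,-0.04,0.004],[0,0,-0.016]],
  [[0.3,-0.04,0.004],[0,0,-0.016]],
  [[0.31,-0.04,0.004],[0,0,-0.016]],
])

```text
time_s: 7.45
tcp_pos: [0.4651, -0.1719, 0.0885]
eef_rot: [87.8, 89.8, 174.2]
contact_force: [-1.3, -0.5, -4.9]
gripper_width: 0.0618
```

```bash
python3 -c "
from h import *
go(.466,-.172,.085,-3.5)"
```

```text
t 7.45 pos [ 0.4651 -0.1719  0.0885] yyaw 176.4 w 0.0618 F [-1.3 -0.5 -4.9] q6 -6.0
shift [ 0.024 -0.006 -0.   ] turns [[3.997, -0.005, -0.0], [-0.003, 0.0, -0.003]]
world axes in tool:  [[-0.003, -0.998, 0.063], [0.0, 0.063, 0.998], [-1.0, 0.003, 0.0]]
```

Emit:
send_rows([
  [[0.006,0,0],[0,0,0]],
  [[0.012,0,0],[0,0,0]],
  [[0.018,0,0],[0,0,0]],
  [[0.024,0,0],[0,0,0]],
  [[0.024,0,0],[0,0,0]],
])

```text
time_s: 7.95
tcp_pos: [0.4652, -0.1719, 0.0851]
eef_rot: [85.7, 89.9, 172.1]
contact_force: [0.2, 0.1, -4.4]
gripper_width: 0.0616
```

Emit:
send_rows([
  [[0.004,0,0],[0,0,0]],
  [[0.008,0,0],[0,0,0]],
  [[0.01,0,0],[0,0,0]],
  [[0.01,0,0],[0,0,0]],
  [[0.01,0,0],[0,0,0]],
])

```text
time_s: 8.45
tcp_pos: [0.4653, -0.1719, 0.0848]
eef_rot: [92.4, 89.9, 178.8]
contact_force: [-3.6, 3.7, 9.1]
gripper_width: 0.0619
```

The jar is now touching the mat. I release it.

Emit:
send_rows([
  [[-0.003,0,0],[0,0,0]],
  [[-0.003,0,0],[0,0,0]],
  [[-0.003,0,0],[0,0,0]],
  [[-0.003,0,0],[0,0,0]],
  [[-0.003,0,0],[0,0,0]],
], jaw=1)

```text
time_s: 8.95
tcp_pos: [0.4654, -0.1719, 0.0852]
eef_rot: [93.2, 89.9, 179.6]
contact_force: [-0.5, -1.0, 0.6]
gripper_width: 0.087
```

Emit:
send_rows([
  [[0,0,0],[0,0,0]],
  [[0,0,0],[0,0,0]],
  [[-0.1,0,0],[0,0,0]],
  [[-0.3,0,0],[0,0,0]],
  [[-0.5,0,0],[0,0,0]],
])

```text
time_s: 9.45
tcp_pos: [0.465, -0.1719, 0.1607]
eef_rot: [95.2, 89.8, -178.4]
contact_force: [1.7, -0.3, -0.2]
gripper_width: 0.088
```

Emit:
send_rows([
  [[-0.2,0,0],[0,0,0]],
  [[-0.4,0,0],[0,0,0]],
  [[-0.6,0,0],[0,0,0]],
  [[-0.7,0,0],[0,0,0]],
  [[-0.7,0,0],[0,0,0]],
])

```text
time_s: 9.95
tcp_pos: [0.4665, -0.1721, 0.2682]
eef_rot: [-111.0, 89.9, -24.6]
contact_force: [0.8, 0.0, -0.3]
gripper_width: 0.0875
```

```bash
python3 - <<'E'
from h import *
go(.466,-.172,.25,86.5)
for n in("top","side","wrist"):
    p=r.capture(n);W=cloud(p);cv2.imwrite(f"pics/{n}2.png",p["color"][:,:,::-1])
    for q in r.trace(p,"lid_yellow")[:4]:
        m=q["mask"]&np.isfinite(W[...,2]);X=W[m]
        if len(X)<10: continue
        zt=np.percentile(X[:,2],95);T=X[X[:,2]>zt-.01];print(n,round(q["score"],2),np.round(q["uv"]),zt.round(3),*rect(T))
E
```

```text
t 9.95 pos [ 0.4665 -0.1721  0.2682] yyaw 176.4 w 0.0875 F [ 0.8  0.  -0.3] q6 -6.0
shift [0.121 0.004 0.   ] turns [[1.998, 0.001, 0.001], [-2.002, -0.001, 0.001]]
world axes in tool:  [[0.001, -0.998, 0.062], [-0.0, 0.062, 0.998], [-1.0, -0.001, -0.0]]
top 0.94 [279. 145.] 0.065 [745.5 -50. ] [85.2 79.9] 39.7
top 0.68 [318. 239.] 0.629 [415.3 -77.8] [ 0.9 12.9] 2.7
side 0.86 [286. 224.] 0.047 [481.2 -17. ] [57.5 68.5] 23.0
side 0.76 [208. 184.] 0.064 [726.1  -1. ] [ 88.7 190.7] 26.2
side 0.62 [309. 170.] 0.127 [ 465.3 -166. ] [63.7 58. ] 87.6
side 0.61 [206. 247.] 0.063 [622.9 173.6] [79.7 89.7] 83.9
wrist 0.89 [ 65. 235.] 0.056 [742.7 -96.5] [ 3.6 15.3] 51.1
wrist 0.85 [254. 259.] 0.046 [478.5 -40.5] [32.8 67.2] 82.0
wrist 0.69 [254. 147.] 0.096 [ 463.3 -200.6] [14.3 61.8] 87.3
wrist 0.67 [259. 181.] 0.127 [ 463.6 -174. ] [65.9 57.9] 86.9
```

View pics/wrist2.png

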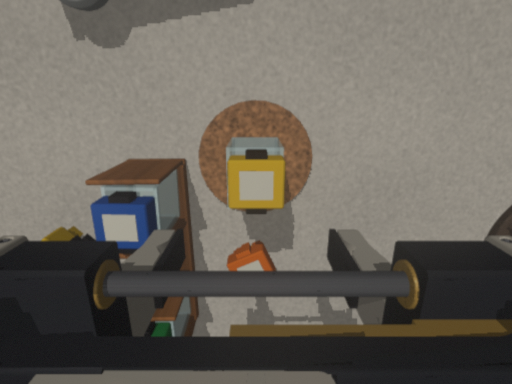

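The wrist view shows the closed jar standing well within the mat, with its lid at (257,181). The gripper is clear. I turn 90°.

Emit:
send_rows([
  [[0,0,0],[-0.18,0,0]],
  [[0,0,0],[-0.36,0,0]],
  [[0,0,0],[-0.54,0,0]],
  [[0,0,0],[-0.72,0,0]],
  [[0,0,0],[-0.9,0,0]],
])

```text
time_s: 10.75
tcp_pos: [0.4647, -0.1718, 0.2638]
eef_rot: [52.7, 89.6, 179.9]
contact_force: [0.1, -0.0, 0.5]
gripper_width: 0.0876
```

Emit:
send_rows([
  [[0,0,0],[-0.18,0,0]],
  [[0,0,0],[-0.36,0,0]],
  [[0,0,0],[-0.54,0,0]],
  [[0,0,0],[-0.72,0,0]],
  [[0,0,0],[-0.9,0,0]],
])

```text
time_s: 11.25
tcp_pos: [0.4643, -0.1718, 0.263]
eef_rot: [11.7, 89.5, 179.8]
contact_force: [-0.2, 0.2, 0.1]
gripper_width: 0.0878
```

```bash
python3 -c "
from h import *
go(.4645,-.1725,.18,86.5)"
```

```text
t 11.25 pos [ 0.4643 -0.1718  0.263 ] yyaw -101.9 w 0.0878 F [-0.2  0.2  0.1] q6 76.0
shift [ 0.553  0.003 -0.007] turns [[3.813, -0.002, -0.016], [-0.187, 0.011, -0.001]]
world axes in tool:  [[-0.009, -0.207, -0.978], [0.0, -0.978, 0.207], [-1.0, 0.002, 0.008]]
```

Emit:
send_rows([
  [[0.1,0,0],[-0.1,0.01,0]],
  [[0.25,0,0],[-0.187,0.01,0]],
  [[0.4,0,0],[-0.187,0.01,0]],
  [[0.55,0,0],[-0.187,0.01,0]],
  [[0.55,0,0],[-0.187,0.01,0]],
])

```text
time_s: 11.75
tcp_pos: [0.4614, -0.1716, 0.1772]
eef_rot: [7.5, 89.6, -176.0]
contact_force: [-0.6, 0.4, 0.4]
gripper_width: 0.0878
```

```bash
python3 - <<'E'
from h import *
go(.4645,-.1725,.121,86.5)
for n in("side","wrist"):
    p=r.capture(n);W=cloud(p);cv2.imwrite(f"pics/{n}3.png",p["color"][:,:,::-1])
    for q in r.trace(p,"lid_yellow")[:4]:
        m=q["mask"]&np.isfinite(W[...,2]);X=W[m]
        if len(X)<10: continue
        zt=np.percentile(X[:,2],95);T=X[X[:,2]>zt-.01];print(n,round(q["score"],2),np.round(q["uv"]),zt.round(3),*rect(T))
E
```

```text
t 11.75 pos [ 0.4614 -0.1716  0.1772] yyaw -93.6 w 0.0878 F [-0.6  0.4  0.4] q6 84.0
shift [ 0.374  0.004 -0.024] turns [[3.999, -0.002, -0.014], [-0.001, 0.009, -0.001]]
world axes in tool:  [[-0.007, -0.062, -0.998], [-0.001, -0.998, 0.062], [-1.0, 0.001, 0.007]]
side 0.82 [284. 223.] 0.047 [481.6 -14.2] [54.3 62. ] 22.5
side 0.72 [208. 183.] 0.065 [729.5  -2.4] [ 88.8 181. ] 27.5
side 0.56 [207. 246.] 0.063 [623.7 173.1] [80.8 88.6] 79.5
wrist 0.94 [110. 177.] 0.047 [479.4 -20.1] [57.8 67.1] 21.5
wrist 0.71 [257. 213.] 0.127 [ 464.3 -172.9] [66.1 57.8] 86.0
wrist 0.69 [186.  24.] 0.129 [ 591.7 -136.2] [65.6 26.6] 87.0
```

View pics/wrist3.png

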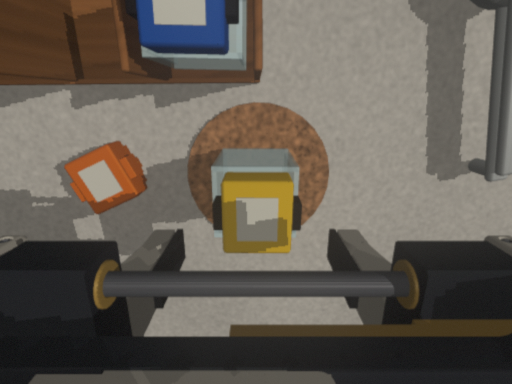

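The wrist view shows the lid centred at (257,213), with its buttons to the left and right in line with the fingers. I descend to 0.121.

Emit:
send_rows([
  [[0.08,0.007,-0.015],[0,0.009,0]],
  [[0.17,0.007,-0.022],[0,0.009,0]],
  [[0.27,0.007,-0.022],[0,0.009,0]],
  [[0.36,0.007,-0.022],[0,0.009,0]],
  [[0.37,0.007,-0.022],[0,0.009,0]],
])

```text
time_s: 12.45
tcp_pos: [0.4674, -0.1733, 0.1257]
eef_rot: [169.5, 89.6, -14.0]
contact_force: [-0.2, -0.2, 0.3]
gripper_width: 0.0874
```

```bash
python3 -c "
from h import *
go(.4645,-.1727,.121,86.5)"
```

```text
t 12.45 pos [ 0.4674 -0.1733  0.1257] yyaw -93.5 w 0.0874 F [-0.2 -0.2  0.3] q6 84.0
shift [ 0.031 -0.003  0.02 ] turns [[4.0, -0.003, 0.014], [-0.0, -0.009, -0.002]]
world axes in tool:  [[0.007, -0.061, -0.998], [-0.002, -0.998, 0.061], [-1.0, 0.001, -0.007]]
```

Emit:
send_rows([
  [[0.01,-0.003,0.01],[0,-0.005,0]],
  [[0.02,-0.003,0.015],[0,-0.005,0]],
  [[0.025,-0.003,0.015],[0,-0.005,0]],
  [[0.025,-0.003,0.015],[0,-0.005,0]],
  [[0.025,-0.003,0.015],[0,-0.005,0]],
])

```text
time_s: 12.95
tcp_pos: [0.4654, -0.1727, 0.1223]
eef_rot: [160.1, 89.8, -23.4]
contact_force: [0.9, 0.2, 0.2]
gripper_width: 0.0875
```

```bash
python3 -c "
from h import *
go(.4645,-.1727,.121,86.5)"
```

```text
t 12.95 pos [ 0.4654 -0.1727  0.1223] yyaw -93.5 w 0.0875 F [0.9 0.2 0.2] q6 84.0
shift [0.008 0.    0.006] turns [[4.0, -0.003, 0.007], [-0.0, -0.005, -0.002]]
world axes in tool:  [[0.004, -0.061, -0.998], [-0.002, -0.998, 0.061], [-1.0, 0.001, -0.004]]
```

Close enough. I pinch now.

Emit:
send_rows([
  [[0.005,0,0.005],[0,0,0]],
  [[0.005,0,0.005],[0,0,0]],
  [[0.005,0,0.005],[0,0,0]],
  [[0.005,0,0.005],[0,0,0]],
  [[0.005,0,0.005],[0,0,0]],
], jaw=-1, force=30)

```text
time_s: 13.45
tcp_pos: [0.4647, -0.1727, 0.1217]
eef_rot: [158.7, 89.8, -24.8]
contact_force: [-1.7, 0.7, 7.9]
gripper_width: 0.0533
```

Emit:
send_rows([
  [[0,0,0],[0,0,0]],
  [[0,0,0],[0,0,0]],
  [[0,0,0],[0,0,0]],
  [[0,0,0],[0,0,0]],
  [[0,0,0],[0,0,0]],
])

```text
time_s: 13.95
tcp_pos: [0.4649, -0.1727, 0.122]
eef_rot: [159.2, 89.8, -24.3]
contact_force: [-1.1, -0.1, 4.6]
gripper_width: 0.0526
```

Emit:
send_rows([
  [[-0.02,0,0],[0,0,0]],
  [[-0.05,0,0],[0,0,0]],
  [[-0.09,0,0],[0,0,0]],
  [[-0.13,0,0],[0,0,0]],
  [[-0.17,0,0],[0,0,0]],
])

```text
time_s: 14.45
tcp_pos: [0.4647, -0.1727, 0.148]
eef_rot: [159.2, 89.8, -24.3]
contact_force: [0.5, -0.5, -1.0]
gripper_width: 0.0525
```

Emit:
send_rows([
  [[-0.06,0,0],[0,0,0]],
  [[-0.12,0,0],[0,0,0]],
  [[-0.2,0,0],[0,0,0]],
  [[-0.27,0,0],[0,0,0]],
  [[-0.27,0,0],[0,0,0]],
])

```text
time_s: 14.95
tcp_pos: [0.4656, -0.1727, 0.1905]
eef_rot: [167.7, 89.6, -15.8]
contact_force: [-0.6, 0.4, -1.4]
gripper_width: 0.0524
```

```bash
python3 - <<'E'
from h import *
go(.4275,.244,.25,86.5)
p=r.capture("side");cv2.imwrite("pics/side4.png",cv2.resize(p["color"][90:270,210:430,::-1],None,fx=3,fy=3))
E
```

```text
t 14.95 pos [ 0.4656 -0.1727  0.1905] yyaw -93.5 w 0.0524 F [-0.6  0.4 -1.4] q6 84.0
shift [-0.404 -2.757  0.419] turns [[-4.0, 0.003, -0.015], [0.0, -0.009, -0.002]]
world axes in tool:  [[0.007, -0.061, -0.998], [-0.002, -0.998, 0.061], [-1.0, 0.002, -0.007]]
```

View pics/side4.png

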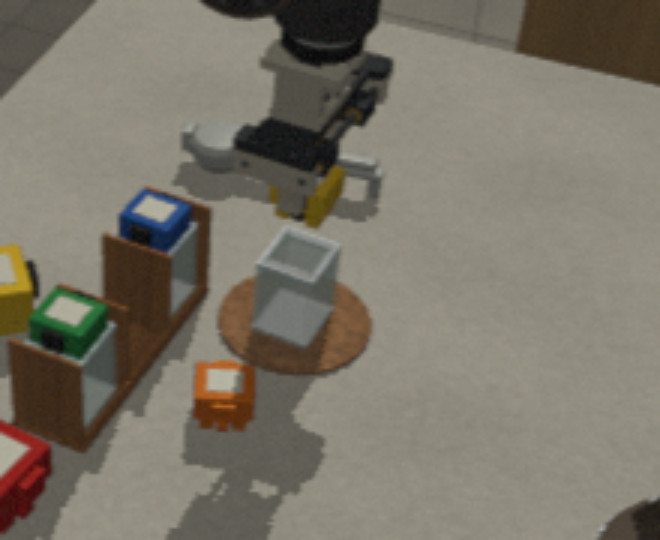

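The crop shows the lid held in the gripper and the open jar upright on the mat at about (297,285). I carry the lid to the plate.

Emit:
send_rows([
  [[-0.05,-0.1,0.01],[0,-0.009,0]],
  [[-0.1,-0.3,0.04],[0,-0.009,0]],
  [[-0.1,-0.5,0.07],[0,-0.009,0]],
  [[-0.1,-0.7,0.1],[0,-0.009,0]],
  [[-0.1,-0.9,0.14],[0,-0.009,0]],
])

```text
time_s: 15.5
tcp_pos: [0.4518, -0.0355, 0.2037]
eef_rot: [38.1, 89.9, -145.4]
contact_force: [1.6, 0.2, -1.0]
gripper_width: 0.0523
```

Emit:
send_rows([
  [[0,-0.2,0.03],[0,0,0]],
  [[0,-0.4,0.06],[0,0,0]],
  [[0,-0.6,0.09],[0,0,0]],
  [[0,-0.8,0.12],[0,0,0]],
  [[0,-0.95,0.14],[0,0,0]],
])

```text
time_s: 16.0
tcp_pos: [0.439, 0.1095, 0.2032]
eef_rot: [35.0, 89.8, -148.5]
contact_force: [-0.2, -0.1, -1.2]
gripper_width: 0.0525
```

Emit:
send_rows([
  [[0,-0.2,0.03],[0,0,0]],
  [[0,-0.4,0.06],[0,0,0]],
  [[0,-0.6,0.09],[0,0,0]],
  [[0,-0.75,0.11],[0,0,0]],
  [[0,-0.8,0.12],[0,0,0]],
])

```text
time_s: 16.5
tcp_pos: [0.428, 0.232, 0.2025]
eef_rot: [36.2, 89.8, -147.2]
contact_force: [0.1, -0.0, -1.4]
gripper_width: 0.0522
```

```bash
python3 -c "
from h import *
go(.4275,.244,.1,86.5)"
```

```text
t 16.5 pos [0.428  0.232  0.2025] yyaw -93.4 w 0.0522 F [ 0.1 -0.  -1.4] q6 35.0
shift [ 0.683 -0.081  0.006] turns [[-3.998, 0.004, 0.005], [0.002, 0.003, -0.003]]
world axes in tool:  [[-0.003, -0.059, -0.998], [-0.002, -0.998, 0.059], [-1.0, 0.002, 0.003]]
```

Emit:
send_rows([
  [[0.12,-0.08,0.006],[0,0,0]],
  [[0.3,-0.08,0.006],[0,0,0]],
  [[0.5,-0.08,0.006],[0,0,0]],
  [[0.68,-0.08,0.006],[0,0,0]],
  [[0.7,-0.08,0.006],[0,0,0]],
])

```text
time_s: 17.0
tcp_pos: [0.4257, 0.2415, 0.0943]
eef_rot: [45.2, 89.4, -138.2]
contact_force: [-0.2, 0.1, -0.7]
gripper_width: 0.052
```

```bash
python3 -c "
from h import *
go(.4275,.244,.053,86.5)"
```

```text
t 17.0 pos [0.4257 0.2415 0.0943] yyaw -93.4 w 0.052 F [-0.2  0.1 -0.7] q6 34.0
shift [ 0.275 -0.019 -0.013] turns [[-3.999, 0.014, 0.014], [0.001, 0.009, -0.009]]
world axes in tool:  [[-0.007, -0.06, -0.998], [-0.007, -0.998, 0.06], [-1.0, 0.007, 0.007]]
```

Emit:
send_rows([
  [[0.07,-0.02,-0.01],[0,0.009,-0.009]],
  [[0.14,-0.02,-0.01],[0,0.009,-0.009]],
  [[0.21,-0.02,-0.01],[0,0.009,-0.009]],
  [[0.265,-0.02,-0.01],[0,0.009,-0.009]],
  [[0.27,-0.02,-0.01],[0,0.009,-0.009]],
])

```text
time_s: 17.5
tcp_pos: [0.4268, 0.2437, 0.0529]
eef_rot: [55.0, 89.9, -128.4]
contact_force: [-0.3, -0.0, -0.9]
gripper_width: 0.0524
```

Emit:
send_rows([
  [[0.005,0,0],[0,0,0]],
  [[0.01,0,0],[0,0,0]],
  [[0.015,0,0],[0,0,0]],
  [[0.018,0,0],[0,0,0]],
  [[0.018,0,0],[0,0,0]],
])

```text
time_s: 18.0
tcp_pos: [0.4268, 0.2437, 0.0504]
eef_rot: [54.8, 89.9, -128.6]
contact_force: [0.4, -0.7, -0.4]
gripper_width: 0.0525
```

Emit:
send_rows([
  [[0.004,0,0],[0,0,0]],
  [[0.008,0,0],[0,0,0]],
  [[0.01,0,0],[0,0,0]],
  [[0.01,0,0],[0,0,0]],
  [[0.01,0,0],[0,0,0]],
])

```text
time_s: 18.5
tcp_pos: [0.4269, 0.2438, 0.0499]
eef_rot: [69.5, 90.0, -113.9]
contact_force: [-4.2, -1.1, 12.0]
gripper_width: 0.053
```

The lid is in contact with the plate. I back off slightly, release, then rise.

Emit:
send_rows([
  [[-0.002,0,0],[0,0,0]],
  [[-0.003,0,0],[0,0,0]],
  [[-0.003,0,0],[0,0,0]],
  [[-0.003,0,0],[0,0,0]],
  [[-0.003,0,0],[0,0,0]],
])

```text
time_s: 19.0
tcp_pos: [0.4269, 0.2438, 0.0502]
eef_rot: [66.3, 89.9, -117.1]
contact_force: [0.3, 0.3, -0.3]
gripper_width: 0.0525
```

Emit:
send_rows([
  [[0,0,0],[0,0,0]],
  [[0,0,0],[0,0,0]],
  [[0,0,0],[0,0,0]],
  [[0,0,0],[0,0,0]],
  [[0,0,0],[0,0,0]],
], jaw=1)

```text
time_s: 19.5
tcp_pos: [0.427, 0.2439, 0.0503]
eef_rot: [69.8, 90.0, -113.6]
contact_force: [0.1, -0.9, 0.4]
gripper_width: 0.0847
```

Emit:
send_rows([
  [[0,0,0],[0,0,0]],
  [[-0.1,0,0],[0,0,0]],
  [[-0.25,0,0],[0,0,0]],
  [[-0.45,0,0],[0,0,0]],
  [[-0.65,0,0],[0,0,0]],
])

```text
time_s: 20.0
tcp_pos: [0.4268, 0.2437, 0.1486]
eef_rot: [63.1, 89.9, -120.3]
contact_force: [0.6, -0.3, -0.3]
gripper_width: 0.0878
```

Emit:
send_rows([
  [[-0.2,0,0],[0,0,0]],
  [[-0.4,0,0],[0,0,0]],
  [[-0.6,0,0],[0,0,0]],
  [[-0.7,0,0],[0,0,0]],
  [[-0.7,0,0],[0,0,0]],
])

```text
time_s: 20.5
tcp_pos: [0.4277, 0.2446, 0.2562]
eef_rot: [-137.9, 89.8, 38.7]
contact_force: [-0.1, -0.2, -0.0]
gripper_width: 0.0879
```

```bash
python3 - <<'E'
from h import *
go(.4275,.244,.25,86.5)
for n in("side","wrist","top"):
    p=r.capture(n);W=cloud(p)
    if n!="top":cv2.imwrite(f"pics/{n}5.png",p["color"][:,:,::-1])
    for t in["lid_yellow","blue_plate","lid_blue","lid_green","jar_yellow","reamer_plate","squeezer"]:
      for q in r.trace(p,t)[:4]:
        m=q["mask"]&np.isfinite(W[...,2]);X=W[m]
        if len(X)<10: continue
        zt=np.percentile(X[:,2],95);T=X[X[:,2]>zt-.01];print(n,t,round(q["score"],2),np.round(q["uv"]),zt.round(3),*rect(T))
E
```

```text
t 20.5 pos [0.4277 0.2446 0.2562] yyaw -93.4 w 0.0879 F [-0.1 -0.2 -0. ] q6 34.0
shift [0.042 0.004 0.001] turns [[-3.998, -0.004, -0.005], [0.002, -0.003, 0.003]]
world axes in tool:  [[0.003, -0.06, -0.998], [0.002, -0.998, 0.06], [-1.0, -0.002, -0.002]]
side lid_yellow 0.87 [284. 224.] 0.047 [448.4  91.4] [ 43.5 293.7] 12.1
side lid_yellow 0.79 [259. 293.] 0.055 [427.1 247. ] [65.7 59. ] 88.7
side lid_yellow 0.7 [207. 184.] 0.064 [750.7 -45.3] [89.9 84.7] 39.0
side lid_yellow 0.66 [207. 246.] 0.063 [622.8 173.6] [79.5 90.6] 82.4
side blue_plate 0.61 [261. 307.] 0.01 [428.  248.7] [137.1 133.1] 21.1
side lid_green 0.88 [232. 197.] 0.129 [539.3 148.4] [ 63.  337.5] 37.8
side jar_yellow 0.85 [309. 186.] 0.095 [ 467.2 -166.8] [73.2 62.7] 87.3
side reamer_plate 0.75 [165. 310.] 0.041 [628.2 383.3] [36.1 35.3] 24.1
wrist lid_yellow 0.88 [315.  14.] 0.062 [588.3 174.5] [78.3 23.2] 86.2
wrist lid_yellow 0.73 [474. 113.] 0.047 [480.2 -19.4] [57.7 66.8] 21.1
wrist lid_yellow 0.58 [256. 171.] 0.055 [426.7 243.5] [66.1 57.1] 86.4
wrist lid_yellow 0.58 [510. 135.] 0.006 [449.2 -97.9] [45.3  4.
[... 288 characters left out ...]
 87.2
wrist reamer_plate 0.59 [230. 167.] 0.05 [428.3 273.3] [ 6.3 21.5] 85.0
top lid_yellow 0.94 [207. 185.] 0.064 [618.6 168. ] [75. 86.] 80.3
top lid_yellow 0.83 [279. 144.] 0.064 [745.4 -48.5] [85.  78.4] 36.9
top lid_yellow 0.83 [268. 228.] 0.048 [477.8 -20.1] [57.8 64.9] 20.8
top blue_plate 0.81 [193. 250.] 0.011 [417.  225.9] [115.2 162.8] 5.5
top lid_blue 0.87 [310. 183.] 0.129 [ 606.4 -136.8] [64.4 58.6] 86.5
top lid_green 0.92 [249. 182.] 0.129 [614.3  38.7] [57.5 61.1] 1.0
top jar_yellow 0.65 [318. 233.] 0.097 [ 463.9 -171.3] [69.5 62.8] 87.6
top reamer_plate 0.85 [143. 185.] 0.04 [625.7 375.8] [36.9 36. ] 29.5
top squeezer 0.69 [390. 188.] 0.048 [ 573.7 -414.7] [223.5  66.1] 14.7
```

View pics/side5.png

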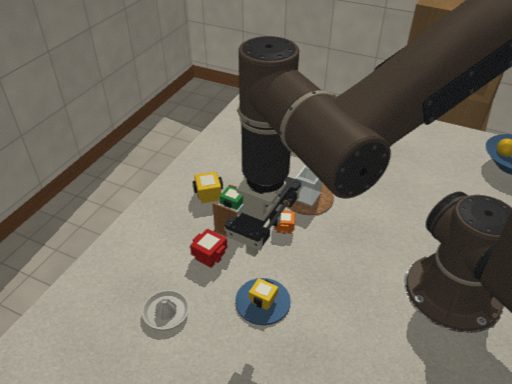

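The side view shows the lid right way up on the blue plate at (263,293), with its top at 0.055 m against about 0.054 expected. It is about 2 mm from the plate's centre. The open jar stands on the mat and the others haven't moved, so I hand in.

```bash
python3 -c "
from h import *
print(r.close_job())"
```

```text
the job is handed in; nothing more can be done
None
```

I finished the job and handed it in at about 20.7 s of the 62 s allowed. The hand-in gives no verdict, so the result rests on my own checks.

I lifted the yellow-lidded jar out of the rack and stood it closed on the cork mat, then let go. I turned the gripper 90°, pinched both buttons (opening 52.5 mm) and lifted the lid off. I then set the lid on the blue plate and moved clear.

My last checks showed:
- **Lid:** it is right way up, about 2 mm from the plate's centre. Its top is at 0.055 m, against about 0.054 m expected.
- **Jar:** it stands open and upright on the mat, about 5 mm from the centre, with its shoulder at about 0.096 m.
- **Gripper:** it is open, about 0.2 m above the lid, and reads no contact force.
- **Other items:** the blue and green lids and the reamer plate measured within about 3 mm of where they began in the top view. The squeezer was not disturbed as far as I can tell. Its fitted centre differed by about 15 mm, but its network masks were uneven between shots and the arm never came near it.

Some network results disagreed. Several detections confused the red, orange and large yellow lids with the target, and I sorted these out by position and by looking at the pictures. I did not read the button travel directly; I took it from the finger opening and from the lid coming free.

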